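# Turn the display plaque round under the glass shelf

### The job

On the comb-seller's counter two display plaques lean on small easels under a low glass shelf, and the dark one has been put in back to front, showing its plain back to the customers. Turn it over so that its comb faces up and out to the customers, same end up, and leave it resting squared up on its own easel, against the rails and on the ledge. Do the turning there beneath the shelf without drawing the plaque right out, and leave the light plaque and the other goods where they are.

Things in the scene. Friction and masses are not known exactly. Their poses are not given: they have to be found in the camera images.
- plaque_dark_mid (a point): Centre of the dark wooden plaque, a plate 150 x 70 x 10 mm, about 0.15 kg, to be turned over. x: along its length to the bare end, uppermost at start and finish; y: across its width; z: out of the comb face. At the start z points down and towards the robot. The pale comb stands 5 mm proud of the comb face, over x = -62 to +22 mm and y = -20 to +20 mm.
- plaque_dark_grip (a point): Middle of the dark plaque's bare upper end, half-way through its 10 mm thickness, on the centre line 55 mm up from plaque_dark_mid and 20 mm below the top edge. Both faces are plain here and the end stands clear of the easel, so it can be gripped across the thickness. Axes as plaque_dark_mid.
- plaque_light_mid (a point): Centre of the light wooden plaque with a black comb, same sizes and axes, already the right way round on the other easel. Leave it alone.
- easel_a: The dark plaque's easel, brass, fixed; it may stand left or right. Origin on the counter under the middle of the plaque; z up; x to the customers, away from the robot. Its slope leans 36 degrees from vertical, the top towards the robot: bottom to top is (-0.588, 0, 0.809); the outer face looks up and to the customers, along (0.809, 0, 0.588). Base 110 x 75 x 8 mm, x = -43 to +67 mm.
- easel_a_seat (a point): Where the centre of the dark plaque lies when fully home on easel_a (against both rails, on the ledge, centred sideways), either way round: 93.6 mm straight above the easel's origin. Axes as easel_a.
- easel_a_ledge (a point): Foot of easel_a's slope, where ledge and rail faces meet, mid-width; axes as easel_a. Ledge: 70 mm wide, flat, square to the slope, 18 mm deep in front of the rails, no lip. Rails: two, 6 mm square, centred 29 mm either side of the middle, reaching 90 mm up the slope, open between; the plaque's upper 60 mm stands free. Two upright legs under the rails at easel x = -8 mm.
- easel_b: The light plaque's easel, the same as easel_a.
- shelf_edge (a point): Middle of the near (robot-side) lower edge of the glass shelf, fixed; x from the robot side to the customers, y along the edge, z up. Glass 560 mm along y, 180 along x, 10 thick, underside 340 mm above the counter, on four 16 mm posts 14 mm in from near and far edges and 16 mm in from its ends. A resting plaque has its centre 0 to 6 mm inside this edge.
- comb_rose: Loose bystander: reddish comb 160 x 45 x 7 mm lying flat; origin under its middle.
- comb_black: Loose bystander: black comb 170 x 40 x 7 mm lying flat; origin under its middle.
- comb_green: Loose bystander: grey-green comb 130 x 45 x 7 mm lying flat under the far half of the shelf; origin under its middle.
- bowl: Loose bystander: wooden bowl 110 mm across, 45 mm high, to the left; origin under its middle.
- jar: Loose bystander: amber jar 70 mm across, 90 mm high, to the right; origin under its middle.
Mind the look-alikes: they are no part of the job. What is shaped like the part that bears plaque_dark_mid but pink is not meant. What is shaped like the easel_a but purple is not meant.

How it is judged:
By the outcome, as a careful person would: the job done as asked, in the order asked, and still so for the second after the job is handed in, with the robot touching nothing.
It also fails if it takes over 45 s, if anything falls off the work surface, if the arm or the gripper's body presses on something with over 40 N, if the wrist force passes 120 N, or if a joint passes its speed limit or range.

### The arm

A 6-joint arm with a two-finger parallel gripper is mounted at the origin on the work surface. World frame = base frame: x ahead of the robot, y to its left, z up, the work surface at z = 0. Lengths are in m, angles in rad, forces in N, time in s.
With the tool pointing down it reaches from about 0.375 to 0.9 m from the base axis. Payload 3.1 kg.
Tool frame: the origin (TCP) lies on the front face of the gripper's body, between the roots of the fingers; the fingertips stand 73 mm ahead of it and the grasp point (between the pads) lies 54 mm ahead of it (manip.tips_ahead is the distance from the TCP to the fingertips, in m); z points along the fingers, y is the line along which they close (so a half turn about z gives the same grasp; the last joint's range is limited). The gripper opens to 85 mm and grips with 20 to 120 N. Pads are 22 mm wide; open, the fingers measure 114 mm over their backs; the gripper's body (76 mm by 85 mm) begins 54 mm behind the grasp point. The pads swing forward as they close: fully open they stand 13 mm farther back than shut.
Start: joints at [-1.363, 0.527, 1.433, -0, 1.181, -0.178], TCP at [0.235, -0.579, 0.304] pointing down, gripper open.
Joint ranges: [-3.08, 3.08], [-0.75, 2.2], [0.22, 2.44], [-1.43, 4.57], [0, 2.65], [-2.85, 2.85]. Speed limits (rad/s): [2.79, 2.79, 3.14, 3.14, 3.14, 3.14].

### API

Orientations are given as a unit quaternion [x, y, z, w].
In Python, from station import sense, eyes, workorder, manip gives the robot as it stands.
- The arm moves only by the shell command python3 -m inch 'ROWS' [OPENING] [FORCE]. ROWS is JSON, a list of rows, each an object of numbers: "dx", "dy", "dz": the shift along the tool's x, y, z in cm; "wx", "wy", "wz": the turn, a rotation vector about the tool's x, y, z in degrees. In form: [{"dx": .., "dy": .., "dz": .., "wx": .., "wy": .., "wz": ..}, ...]. A call has 1 to 10 rows; each row shifts and turns the commanded pose from where the row before left it, along the tool's axes as they then stand; what a row does not reach is not made up. A row lasts 1/8 s, in which the tool goes at most 62.5 mm and 10.7 degrees, less where a joint would pass 70% of its speed; a pose out of reach is approached as far as the arm can. A call with a gripper value outside its range is refused whole. OPENING is the opening, from 0 (shut) to 1 (fully open), set as the call begins (- or left out, the last holds). The fingers move at their own pace and stop on an object; FORCE is the grip in N (left out, the last holds). Time passes only in rows, so rows that do not move let the fingers close. It gives the time, the measured TCP pose, the force, the opening and the grip force at its end, in the units of the state.
- sense(): the state, without advancing time (a new reading comes with each control period).
- eyes.snapshot(name): name is "scene" or "top"; returns the picture (400x640x3 uint8, red, green, blue); there is no depth.
- eyes.camera_params(name): a dict with "fx", "fy", "cx", "cy" (pixels), "D" ([k1, k2, p1, p2, k3] as OpenCV has them; the pictures are not rectified), "rvec" (rotation vector, rad) and "tvec" (3), from world to camera coordinates, as OpenCV has them. Camera axes: x right, y down, z forward; pixel columns grow to the right and rows downward; lengths in m; the calibration is good to about 2 mm. A picture is of the moment at which its call begins. camera_params takes no time and is no camera call.
- workorder.sign_off(): hands the job in; it is judged then, once.
The state is a dict: "t": time; "q": joint angles; "qd": joint speeds; "tau": joint torques, N m; "tcp_pos": TCP position; "tool_rot": TCP orientation; "force": force on the tool from outside, world axes, zero at the start; "ft_torque": the same for the moment, N m; "finger_gap": opening from 0.0 (shut) to 1.0 (fully open); "gripper_force": force on a finger pad.
Only numpy, scipy, OpenCV 4.12 (cv2) and the standard library are available. Lean on these libraries where they do the work, as an engineer would, in place of code of your own. Each camera call takes 0.05 s, during which the arm holds its last target. There are 200 camera calls.

## Working session

There is one attempt and no reset: what is moved stays moved. The work goes in short steps, Python scripts to look and compute and a shell command to move; the robot and the scene stay as the last step left them, time stands still between calls to the robot, and variables do not carry over. Pictures are saved under pics/ and viewed, at most 10 in all, crops included, and the job is handed in when it is done.

```bash
ls; mkdir -p pics
python3 - <<'E'
from station import sense, eyes, workorder, manip
import cv2
for n in("scene","top"):
    im=eyes.snapshot(n); cv2.imwrite(f"pics/{n}0.png",im[:,:,::-1]); p=eyes.camera_params(n); print(n,p)
s=sense(); print(s); print(manip.tips_ahead)
E
```

```text
pics
scene {'fx': 400.35727629044015, 'fy': 400.35727629044015, 'cx': 320.788621691024, 'cy': 194.05160633487256, 'D': array([-0.0201607,  0.       ,  0.       ,  0.       ,  0.       ]), 'rvec': array([ 2.35412005, -0.55612156,  0.21686015]), 'tvec': array([-0.42416779,  0.37420037,  1.20522323])}
top {'fx': 450.4283677556015, 'fy': 450.4283677556015, 'cx': 320.91841399281856, 'cy': 200.75017012121407, 'D': array([-0.04173952,  0.        ,  0.        ,  0.        ,  0.        ]), 'rvec': array([ 2.15940258, -2.11541239,  0.21208744]), 'tvec': array([0.02983564, 0.55111146, 1.53852154])}
{'t': 0.1, 'q': array([-1.36355525e+00,  5.28380581e-01,  1.43380306e+00, -3.08851571e-05,
        1.18142636e+00, -1.78500351e-01]), 'qd': array([ 0.00069701, -0.0038542 , -0.00261454, -0.00132067,  0.00205472,
       -0.00028401]), 'tau': array([-9.65815093e-05, -4.43303633e+01, -1.78586322e+01, -3.16202932e-04,
        3.88255212e-03,  2.87457993e-06]), 'tcp_pos': array([ 0.23506552, -0.57854589,  0.30301762]), 'tool_rot': array([ 9.81456404e-01,  1.91682836e-01, -2.87737685e-05, -1.00836282e-03]), 'force': array([0.53177491, 0.23248115, 0.6620909 ]), 'ft_torque': array([ 0.03388258,  0.0077557 , -0.01299394]), 'gripper_force': 0.0, 'finger_gap': 1.0022361316463944}
0.0726
```

View pics/scene0.png

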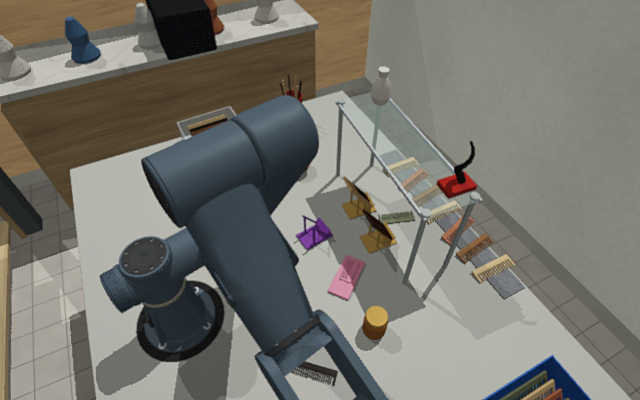

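View pics/top0.png

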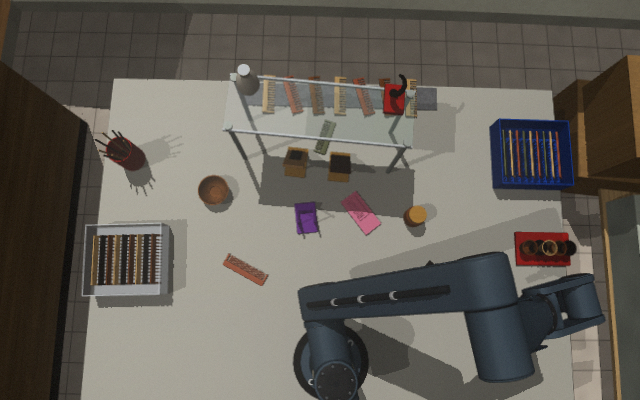

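The scene view shows two easels under the shelf, at about (358,200) and (378,232). In the top view they are at (296,160) and (340,165). The candidates for the dark plaque are top (340,165), plain dark; top (296,160), light with a black comb; and the pink look-alike at (360,212). The purple easel at (307,217) is not meant. I'll check the choice with a crop.

Run:
```python
import cv2,numpy as np
a=cv2.imread("pics/top0.png")[115:195,220:420]; b=cv2.imread("pics/scene0.png")[160:270,320:440]
a=cv2.resize(a,None,fx=4,fy=4,interpolation=cv2.INTER_CUBIC)[:, :800]; b=cv2.resize(b,None,fx=2.5,fy=2.5,interpolation=cv2.INTER_CUBIC)
c=np.zeros((600,800,3),np.uint8); c[:320,:800]=a; c[322:597,:300]=b
b2=cv2.imread("pics/scene0.png")[200:260,350:410];c[322:597,320:595]=cv2.resize(b2,(275,275),interpolation=cv2.INTER_CUBIC)
cv2.imwrite("pics/crop0.png",c)
```

```text
(no output)
```

View pics/crop0.png

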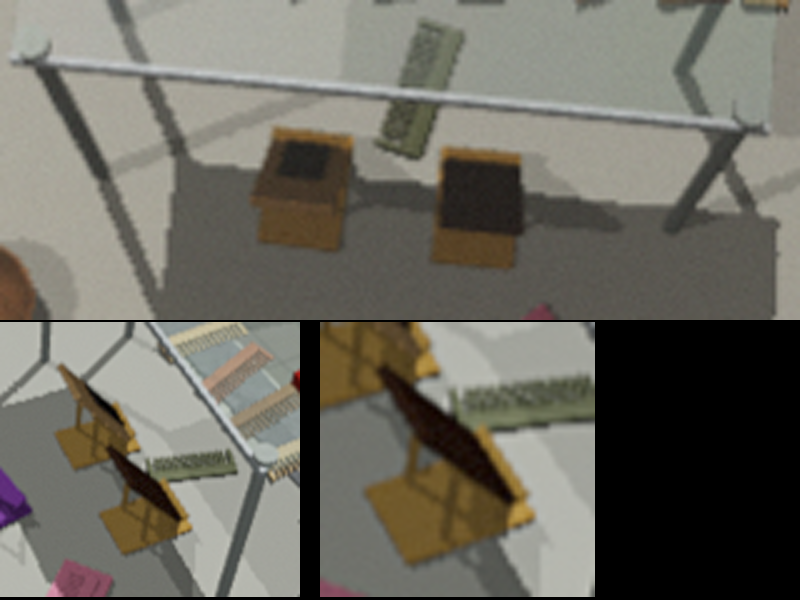

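The crop confirms it. The right-hand plaque, at top (340,163), is the plain dark one and is the target. The left one carries the black comb, so I leave it alone. Next I measure the dark plaque, its easel and the shelf edge.

```bash
cat > h.py <<'E'
import numpy as np, cv2
from scipy.spatial.transform import Rotation as Ro
from station import sense, eyes
P={n:eyes.camera_params(n) for n in("scene","top")}
def K(p): return np.array([[p['fx'],0,p['cx']],[0,p['fy'],p['cy']],[0,0,1]])
def ray(n,uv):
    p=P[n]; R=cv2.Rodrigues(p['rvec'])[0]
    xy=cv2.undistortPoints(np.array([[uv]],float),K(p),p['D'])[0,0]
    return -R.T@p['tvec'], R.T@np.array([*xy,1])
def onz(n,uv,z):
    o,d=ray(n,uv); return o+d*(z-o[2])/d[2]
def tri(a,b):
    (o1,d1),(o2,d2)=ray("scene",a),ray("top",b)
    s=np.linalg.lstsq(np.c_[d1,-d2],o2-o1,rcond=None)[0]
    x,y=o1+s[0]*d1,o2+s[1]*d2; return (x+y)/2,np.linalg.norm(x-y)
def proj(n,X):
    p=P[n]; return cv2.projectPoints(np.atleast_2d(X).astype(float),p['rvec'],p['tvec'],K(p),p['D'])[0][:,0]
E
python3 - <<'E'
from h import *
np.set_printoptions(precision=4,suppress=True)
im=cv2.imread("pics/top0.png"); 
def quad(mask):
    c=max(cv2.findContours(mask,cv2.RETR_EXTERNAL,cv2.CHAIN_APPROX_NONE)[0],key=cv2.contourArea)
    for e in np.arange(1,8,.25):
        q=cv2.approxPolyDP(c,e,True)
        if len(q)<=4: break
    return q[:,0],cv2.contourArea(c),c
F=4
def crop(im,x0,x1,y0,y1): return cv2.resize(im[y0:y1,x0:x1],None,fx=F,fy=F,interpolation=cv2.INTER_CUBIC)
x0,y0=322,145
c=crop(im,x0,360,y0,188); hsv=cv2.cvtColor(c,cv2.COLOR_BGR2HSV)
print(hsv[70,70],hsv[112,60],hsv[16,80],hsv[60,10])
dark=((hsv[...,2]<62)&(np.indices(hsv.shape[:2])[1]<132)).astype(np.uint8)*255
q,a,_=quad(dark); px=(q+.5)/F-.5+[x0,y0]; print(px,a/16)
for p in px:
    z=.157 if p[1]>165 else .036
    print(p,onz("top",p,z))
br=((hsv[...,0]>10)&(hsv[...,0]<25)&(hsv[...,1]>110)&(hsv[...,2]>=62)).astype(np.uint8)*255
br=br|dark
q,a,_=quad(br); px=(q+.5)/F-.5+[x0,y0]
for p in px: print('base',p,onz("top",p,.008),onz("top",p,.02))
for p in[(228,129.5),(408,148)]: print('shelf',onz("top",p,.34),onz("top",p,.35))
E
```

```text
[13 48 37] [ 15 122  71] [ 26  22 161] [ 23  24 130]
[[331.125 154.875]
 [329.875 171.375]
 [350.375 172.625]
 [348.875 156.125]] 344.25
[331.125 154.875] [0.7223 0.0071 0.036 ]
[329.875 171.375] [0.6307 0.0153 0.157 ]
[350.375 172.625] [ 0.628  -0.0529  0.157 ]
[348.875 156.125] [ 0.7192 -0.0573  0.036 ]
base [330.375 151.875] [0.7417 0.0089 0.008 ] [0.7382 0.0094 0.02  ]
base [327.875 179.125] [0.6384 0.0165 0.008 ] [0.6357 0.0169 0.02  ]
base [347.125 181.125] [ 0.6326 -0.0539  0.008 ] [ 0.6299 -0.0529  0.02  ]
base [347.625 173.875] [ 0.6598 -0.0555  0.008 ] [ 0.6569 -0.0545  0.02  ]
base [350.875 171.375] [ 0.6695 -0.0673  0.008 ] [ 0.6666 -0.0663  0.02  ]
base [349.125 153.375] [ 0.7378 -0.0604  0.008 ] [ 0.7343 -0.0595  0.02  ]
shelf [0.705  0.3242 0.34  ] [0.7015 0.3222 0.35  ]
shelf [ 0.6617 -0.2071  0.34  ] [ 0.6586 -0.205   0.35  ]
```

```bash
python3 -m inch '[{"dx":4.4,"dy":-3.8},{"dx":4.4,"dy":-3.8},{"dx":4.4,"dy":-3.8},{"dx":4.4,"dy":-3.8},{"dx":4.4,"dy":-3.8,"dz":-1},{"dx":4.4,"dy":-3.8,"dz":-1},{"dx":4.4,"dy":-3.8,"dz":-1},{"dx":4.4,"dy":-3.8,"dz":-1},{"dx":3,"dy":-2.6},{"wz":-10}]' 1
cat >> h.py <<'E'
import json
def Rm(q): 
    return Ro.from_euler('ZYZYZ',[q[0],q[1]+q[2],q[3],q[4],q[5]])*Ro.from_euler('z',CZ)
CZ=np.pi/2
def log(fn='log.json'):
    s=sense(); 
    try: L=json.load(open(fn))
    except Exception: L=[]
    L.append([list(s['q']),list(s['tcp_pos']),list(s['tool_rot'])]); json.dump(L,open(fn,'w')); return s
E
cat > st.py <<'E'
from h import *
np.set_printoptions(precision=4,suppress=True)
s=log(); R=Ro.from_quat(s['tool_rot'])
print('t',round(s['t'],2),'q',s['q'],'tcp',s['tcp_pos'],'F',s['force'],'gap',round(s['finger_gap'],3),'gf',s['gripper_force'])
print(R.as_matrix()); print('model err',np.degrees((Rm(s['q']).inv()*R).as_rotvec()))
E
python3 st.py
```

```text
t 0.1 q [-1.3636  0.5284  1.4338 -0.      1.1814 -0.1785] tcp [ 0.2351 -0.5785  0.303 ] F [0.5318 0.2325 0.6621] gap 1.002 gf 0.0
[[ 0.9265  0.3763 -0.0004]
 [ 0.3763 -0.9265  0.002 ]
 [ 0.0003 -0.002  -1.    ]]invalid input at $[0]: expected keys dx, dy, dz, wx, wy, wz
Traceback (most recent call last):
  File "st.py", line 5, in <module>
    print(R.as_matrix()); print('model err',np.degrees((Rm(s['q']).inv()*R).as_rotvec()))
                                                        ~~^^^^^^^^
  File "h.py", line 20, in Rm
    return Ro.from_euler('ZYZYZ',[q[0],q[1]+q[2],q[3],q[4],q[5]])*Ro.from_euler('z',CZ)
           ~~~~~~~~~~~~~^^^^^^^^^^^^^^^^^^^^^^^^^^^^^^^^^^^^^^^^^
  File "scipy/spatial/transform/_rotation.pyx", line 1413, in scipy.spatial.transform._rotation.Rotation.from_euler
ValueError: Expected axis specification to be a non-empty string of upto 3 characters, got ZYZYZ
```

```bash
sed -i "s/return Ro.from_euler('ZYZYZ'.*/return Ro.from_euler('ZYZ',[q[0],q[1]+q[2],q[3]])*Ro.from_euler('YZ',[q[4],q[5]])*Ro.from_euler('z',CZ)/" h.py
python3 -m inch '[{"dx":4.4,"dy":-3.8,"dz":0,"wx":0,"wy":0,"wz":0},{"dx":4.4,"dy":-3.8,"dz":0,"wx":0,"wy":0,"wz":0},{"dx":4.4,"dy":-3.8,"dz":0,"wx":0,"wy":0,"wz":0},{"dx":4.4,"dy":-3.8,"dz":0,"wx":0,"wy":0,"wz":0},{"dx":4.4,"dy":-3.8,"dz":-1,"wx":0,"wy":0,"wz":0},{"dx":4.4,"dy":-3.8,"dz":-1,"wx":0,"wy":0,"wz":0},{"dx":4.4,"dy":-3.8,"dz":-1,"wx":0,"wy":0,"wz":0},{"dx":4.4,"dy":-3.8,"dz":-1,"wx":0,"wy":0,"wz":0},{"dx":3,"dy":-2.6,"dz":0,"wx":0,"wy":0,"wz":-10},{"dx":0,"dy":0,"dz":0,"wx":0,"wy":0,"wz":-10}]' 1
python3 st.py
```

```text
t: 1.35
tcp_pos: [0.4655, -0.1267, 0.3438]
tool_rot: [0.931, 0.364, 0.0, -0.0]
force: [0.5, -0.2, 0.6]
finger_gap: 0.998
gripper_force: 0.0
t 1.35 q [-0.4982  0.2835  1.7297  0.0006  1.1289  0.3269] tcp [ 0.4655 -0.1267  0.3438] F [ 0.5396 -0.2333  0.598 ] gap 0.998 gf 0.0
[[ 0.7348  0.6783 -0.0001]
 [ 0.6783 -0.7348  0.0007]
 [ 0.0004 -0.0006 -1.    ]]
model err [ 0.  0. -0.]
```

```bash
python3 -m inch '[{"dx":0,"dy":0,"dz":0,"wx":0,"wy":0,"wz":-10},{"dx":0,"dy":0,"dz":0,"wx":0,"wy":0,"wz":-10},{"dx":0,"dy":0,"dz":0,"wx":0,"wy":0,"wz":-10},{"dx":0,"dy":0,"dz":0,"wx":0,"wy":0,"wz":-10},{"dx":4,"dy":2,"dz":0,"wx":0,"wy":0,"wz":-3},{"dx":4,"dy":1,"dz":0,"wx":0,"wy":0,"wz":0},{"dx":2,"dy":0,"dz":0,"wx":0,"wy":0,"wz":0}]' 1 >/dev/null
python3 st.py
python3 -m inch '[{"dx":0,"dy":0,"dz":0,"wx":-9,"wy":0,"wz":0},{"dx":0,"dy":0,"dz":0,"wx":-9,"wy":0,"wz":0},{"dx":0,"dy":0,"dz":0,"wx":-9,"wy":0,"wz":0},{"dx":0,"dy":0,"dz":0,"wx":-9,"wy":0,"wz":0},{"dx":0,"dy":0,"dz":0,"wx":0,"wy":0,"wz":0}]' 1 > /dev/null
python3 st.py
python3 - <<'E'
from h import *
s=sense()
np.set_printoptions(precision=4,suppress=True)
L=json.load(open('log.json'));A=[];b=[]
for q,p,r in L:
    Z=Ro.from_euler('z',q[0]).as_matrix(); Y2=Ro.from_euler('y',q[1]).as_matrix(); Y3=Ro.from_euler('y',q[1]+q[2]).as_matrix()
    tz=Ro.from_quat(r).as_matrix()[:,2]
    A.append(np.c_[Z, Z@Y2[:,2], Z@Y3[:,0],Z@Y3[:,2], tz]); b.append(p)
A=np.vstack(A);b=np.hstack(b)
x,_,rk,sv=np.linalg.lstsq(A,b,rcond=None); print('a1,dy,h,L2,cx,L3,d6',x,rk,sv,np.abs(A@x-b).max())
for n in("top","scene"): cv2.imwrite(f"pics/{n}1.png",eyes.snapshot(n)[:,:,::-1])
E
```

```text
t 2.23 q [-0.2844  0.3189  1.6753  0.0004  1.1481 -0.2006] tcp [ 0.5057 -0.0321  0.3435] F [ 0.195  -0.0838  0.3478] gap 1.0 gf 0.0
[[ 0.0838  0.9965 -0.0005]
 [ 0.9965 -0.0838  0.0006]
 [ 0.0005 -0.0006 -1.    ]]
model err [ 0.  0. -0.]
t 2.85 q [-0.3611  0.1925  2.0246  0.4757  0.3573 -0.6733] tcp [ 0.5029 -0.0329  0.3423] F [ 0.3101 -0.4345 -0.0841] gap 0.998 gf 0.0
[[ 0.0863  0.8092  0.5811]
 [ 0.9963 -0.0716 -0.0483]
 [ 0.0026  0.5831 -0.8124]]
model err [-0.  0.  0.]
a1,dy,h,L2,cx,L3,d6 [-0.      0.111   0.2742  0.588   0.1141  0.3917  0.2241] 7 [3.9049 2.8978 2.0011 0.5303 0.242  0.0942 0.0287] 4.440892098500626e-16
```

```bash
cat >> h.py <<'E'
from scipy.optimize import least_squares
lo=np.array([-3.08,-.75,.22,-1.43,0,-2.85]);hi=np.array([3.08,2.2,2.44,4.57,2.65,2.85])
def fk(q):
    Z=Ro.from_euler('z',q[0]); R=Rm(q)
    return Z.apply(np.array([0,.111,.2742])+Ro.from_euler('y',q[1]).apply([0,0,.588])+Ro.from_euler('y',q[1]+q[2]).apply([.1141,0,.3917]))+R.apply([0,0,.2241]),R
def ik(p,R,q0,bound=True):
    def f(q):
        a,b=fk(q); return np.r_[(a-p)*5,(R.inv()*b).as_rotvec()]
    r=least_squares(f,np.clip(q0,lo+1e-3,hi-1e-3),bounds=(lo,hi) if bound else (-np.inf,np.inf),xtol=1e-12,ftol=1e-12,gtol=1e-12)
    return r.x,np.linalg.norm(r.fun)
C=np.array([.674,-.022,.0936]); YAW=-4.
def frame(): 
    E=Ro.from_euler('z',YAW,degrees=True)
    return E.apply([-.588,0,.809]),E.apply([.809,0,.588]),E.apply([0,1,0])
def grip(al,sg,C=None,back=0.,gx=.055):
    C=globals()['C'] if C is None else C
    u,n,y=frame(); a=np.radians(al); z=-u*np.cos(a)+y*np.sin(a); yy=sg*n; x=np.cross(yy,z)
    return C+gx*u-(.054+back)*z, Ro.from_matrix(np.c_[x,yy,z])
E
cat > plan.py <<'E'
from h import *
np.set_printoptions(precision=2,suppress=True)
u,n,y=frame(); qn=sense()['q']
rng=np.random.default_rng(0)
for al in(-40,-30,-20,0,20,30,40):
  for sg in(1,-1):
    p,R=grip(al,sg); sols=[]
    for k in range(12):
        q0=qn.copy(); q0[3:]=rng.uniform(lo[3:],hi[3:])
        q,e=ik(p,R,q0)
        if e<1e-4 and all(np.abs(q-s).max()>.05 for s in sols): sols.append(q)
    for q in sols:
      for d in(1,-1):
        G=C+.055*u; path=[q]; ok=True; qq=q; m=9
        for th in np.arange(0,181,7.5):
            T=Ro.from_rotvec(u*np.radians(th)*d); sh=.012*u+.05*n
            e=1
            qq,e=ik(G+sh+T.apply(p-G),T*R,qq)
            st=np.abs(qq-path[-1]).max(); path.append(qq)
            if e>1e-3 : ok=False;break
        if ok:
            P_=np.array(path); print(al,sg,d,'start',q,'end',P_[-1],'q4',P_[:,3].min(),P_[:,3].max(),'q5min',P_[:,4].min(),'q6',P_[:,5].min(),P_[:,5].max(),'step',np.abs(np.diff(P_[1:],axis=0)).max())
E
python3 plan.py
```

```text
0 1 -1 start [-0.25  0.62  1.93  1.85  0.11 -2.  ] end [-0.24  0.57  1.83  0.69  0.16  2.32] q4 0.6925905050977593 1.8524070744613028 q5min 0.1107715064230104 q6 -2.0015196413459035 2.317761894828827 step 0.13091441928694403
0 -1 1 start [-0.25  0.62  1.93  1.85  0.11  1.14] end [-0.24  0.57  1.83  0.69  0.16 -0.82] q4 0.6925905050978344 1.8524070744612995 q5min 0.11077150642301052 q6 -0.8245375773517151 2.3174084855334565 step 0.13091441928688508
20 1 1 start [-0.44  0.66  1.9   1.4   0.55 -1.71] end [-0.05  0.62  1.78 -1.25  0.38 -1.9 ] q4 -1.2524952580809483 1.395670427939849 q5min 0.3792677338110191 q6 -2.008654189446849 -1.439098511263491 step 0.18075261949013854
20 -1 1 start [-0.44  0.66  1.9   1.4   0.55  1.43] end [-0.05  0.62  1.78 -1.25  0.38  1.24] q4 -1.2524952580809479 1.3956704279398495 q5min 0.3792677338110192 q6 1.1329384641429443 1.702494142326302 step 0.180752619490137
30 1 1 start [-0.51  0.7   1.86  1.31  0.77 -1.7 ] end [ 0.03  0.67  1.73 -1.32  0.6  -1.78] q4 -1.3166607899458258 1.3079920873919124 q5min 0.6012591356162944 q6 -1.9053722360724326 -1.4763918440657995 step 0.1695697094524764
30 -1 1 start [-0.51  0.7   1.86  1.31  0.77  1.44] end [ 0.03  0.67  1.73 -1.32  0.6   1.36] q4 -1.3166607899458251 1.3079920873923254 q5min 0.6012591356162945 q6 1.23622041751736 1.6652008095239936 step 0.16956970945247618
40 1 1 start [-0.57  0.76  1.79  1.24  0.97 -1.69] end [ 0.09  0.73  1.66 -1.33  0.82 -1.73] q4 -1.3269104226932342 1.2397310621722084 q5min 0.8175597907399024 q6 -1.8603321903378633 -1.48571840691671 step 0.15744897096674815
40 -1 1 start [-0.57  0.76  1.79  1.24  0.97  1.45] end [ 0.09  0.73  1.66 -1.33  0.82  1.41] q4 -1.3269104226932338 1.239731062172182 q5min 0.8175597907399023 q6 1.2812604632518563 1.655874246673083 step 0.15744897096674793
```

Run:
```python
import cv2,numpy as np
a=cv2.imread("pics/top1.png")[100:220,230:430]; b=cv2.imread("pics/scene1.png")[150:290,300:460]
c=np.zeros((600,800,3),np.uint8); c[:240,:400]=cv2.resize(a,(400,240),interpolation=cv2.INTER_CUBIC); c[:350,402:802]=cv2.resize(b,(400,350),interpolation=cv2.INTER_CUBIC)[:,:398]
cv2.imwrite("pics/c1.png",c[:360])
```

```text
(no output)
```

View pics/c1.png

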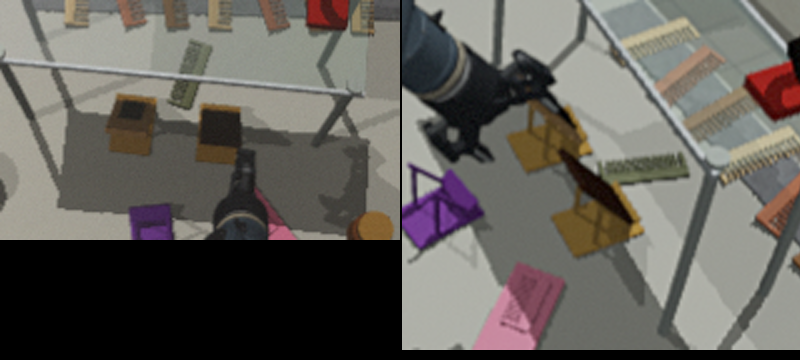

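The crops show the gripper short of the shelf, near scene crop (510,85). The dark plaque is undisturbed on its easel at crop (215,130) in the top view. Next I refine α and the lift.

```bash
cat > plan2.py <<'E'
from h import *
np.set_printoptions(precision=2,suppress=True)
u,n,y=frame(); qn=sense()['q']
def shelfgap(p,R):  # min distance of tool axis (0..300mm behind TCP) to shelf near edge
    E=Ro.from_euler('z',-4.7,degrees=True); ex=E.apply([1,0,0]); S=np.array([.677,-.022,.34])
    pts=p-np.outer(np.linspace(0,.3,60),R.as_matrix()[:,2]); r=pts-S
    dx=-(r@ex); dz=r[:,2]; return np.min(np.hypot(np.maximum(dx,0),np.minimum(dz,0)))
for al in(8,12,16,20):
    p,R=grip(al,1); G=C+.055*u; z=R.as_matrix()[:,2]
    qq=qn; Q=[]
    for b in(.1,.05,0): qq,e=ik(p-b*z,R,qq); Q.append(qq); 
    print(al,'approach',Q[0],'grip',Q[-1],e)
    S=[];F=[]
    for f in(.3,.6,1): qq,e=ik(p+f*(.05*u+.045*n),R,qq); F.append(e);S.append(qq)
    g=[]
    for th in np.arange(0,181,7.5):
        T=Ro.from_rotvec(u*np.radians(th)); pp=G+.05*u+.045*n+T.apply(p-G); qq,e=ik(pp,T*R,qq); F.append(e);S.append(qq); g.append(shelfgap(pp,T*R))
    for f in(.6,.3,0): qq,e=ik(G+T.apply(p-G)+f*(.05*u+.045*n),T*R,qq); F.append(e);S.append(qq)
    S=np.array(S); print('maxerr',max(F),'min',S.min(0),'max',S.max(0),'end',qq,'step',np.abs(np.diff(S,axis=0)).max(),'gap',min(g))
E
python3 plan2.py
```

```text
8 approach [-0.4   0.42  2.01  1.16  0.36 -1.41] grip [-0.33  0.63  1.93  1.55  0.29 -1.77] 7.607559740206724e-15
maxerr 0.03143714072140492 min [-0.33  0.5   1.77 -1.43  0.08 -2.68] max [-0.17  0.62  1.91  1.38  0.4  -1.2 ] end [-0.17  0.62  1.9  -1.43  0.08 -1.79] step 0.5224867053901405 gap 0.08840790336251877
12 approach [-0.46  0.43  2.    1.18  0.46 -1.48] grip [-0.37  0.63  1.92  1.49  0.38 -1.74] 9.7431559034456e-16
maxerr 0.0379398435806021 min [-0.37  0.5   1.72 -1.43  0.18 -2.3 ] max [-0.13  0.63  1.91  1.36  0.51 -1.3 ] end [-0.13  0.63  1.88 -1.43  0.18 -1.76] step 0.31021512281240193 gap 0.08082306226741093
16 approach [-0.51  0.45  1.99  1.18  0.56 -1.52] grip [-0.41  0.65  1.91  1.44  0.47 -1.73] 1.6861512186494565e-15
maxerr 0.041371753237085675 min [-0.4   0.51  1.67 -1.43  0.27 -2.14] max [-0.09  0.64  1.9   1.34  0.62 -1.36] end [-0.09  0.64  1.87 -1.43  0.27 -1.72] step 0.23120433551570918 gap 0.07283940134636156
20 approach [-0.56  0.47  1.97  1.17  0.66 -1.55] grip [-0.44  0.66  1.9   1.4   0.55 -1.71] 1.4578944703323878e-15
maxerr 0.04187222124963185 min [-0.44  0.53  1.62 -1.43  0.36 -2.04] max [-0.05  0.66  1.89  1.32  0.73 -1.41] end [-0.05  0.66  1.85 -1.43  0.36 -1.69] step 0.1792857675239823 gap 0.06448622198096819
```

```bash
sed -i 's/^for al in.*/for al,d in[(a,-1) for a in(-8,-4,0,4,8)]+[(30,1),(40,1)]:/; s/Ro.from_rotvec(u\*np.radians(th))/Ro.from_rotvec(d*u*np.radians(th))/; s/^    qq=qn; Q/    qq=np.array([-.25,.62,1.93,1.85,.11,-2]) if d<0 else qn; Q/' plan2.py; python3 plan2.py
```

```text
-8 approach [-0.19  0.43  2.04  1.34  0.   -1.44] grip [-0.17  0.62  1.9  -1.43  0.08  1.35] 0.03138699636944701
maxerr 0.0009928779408168 min [-0.33  0.5   1.77 -1.43  0.08  0.46] max [-0.17  0.63  1.93  1.55  0.4   1.94] end [-0.33  0.63  1.93  1.55  0.29  1.37] step 0.5231193776677797 gap 0.08840784809131802
-4 approach [-0.21  0.41  2.01  0.17  0.09 -0.28] grip [-0.21  0.62  1.93  2.74  0.04 -2.85] 0.002850794675077396
maxerr 0.012844866347956138 min [-0.29  0.5   1.82  0.07  0.   -2.85] max [-0.2   0.62  1.93  2.74  0.29  2.1 ] end [-0.29  0.62  1.93  1.65  0.2   1.31] step 2.559957563158969 gap 0.09557193451216263
0 approach [-0.28  0.41  2.02  0.89  0.16 -1.05] grip [-0.25  0.62  1.93  1.85  0.11 -2.  ] 1.2618297956830538e-15
maxerr 3.830348439482919e-14 min [-0.25  0.5   1.87  0.61  0.11 -1.5 ] max [-0.25  0.62  1.93  1.85  0.18  2.39] end [-0.25  0.62  1.93  1.85  0.11  1.14] step 0.4989836685472926 gap 0.10229779938496722
4 approach [-0.34  0.41  2.02  1.09  0.26 -1.3 ] grip [-0.29  0.62  1.93  1.65  0.2  -1.83] 1.897229244615599e-15
maxerr 0.009822211700972949 min [-0.29  
[... 407 characters left out ...]
.92  4.22  0.09 -1.16] step 0.8357902044551704 gap 0.1021514687511719
30 approach [-0.65  0.54  1.91  1.13  0.88 -1.6 ] grip [-0.51  0.7   1.86  1.31  0.77 -1.7 ] 3.566915446939627e-15
maxerr 0.03165309576503567 min [-0.51  0.57  1.49 -1.43  0.59 -1.92] max [ 0.04  0.71  1.84  1.26  0.98 -1.47] end [ 0.04  0.71  1.8  -1.43  0.59 -1.62] step 0.1654070043093312 gap 0.04232036623920773
40 approach [-0.72  0.63  1.82  1.08  1.09 -1.63] grip [-0.57  0.76  1.79  1.24  0.97 -1.69] 3.11660102990448e-15
maxerr 0.0085167041608874 min [-0.56  0.63  1.36 -1.43  0.8  -1.87] max [ 0.11  0.77  1.78  1.21  1.22 -1.48] end [ 0.11  0.77  1.75 -1.43  0.8  -1.56] step 0.1549281001628362 gap 0.003715745524433883
```

Run:
```python
from h import *
np.set_printoptions(precision=4,suppress=True)
print('cam',ray("scene",(0,0))[0],ray("top",(0,0))[0])
im=cv2.imread("pics/scene0.png"); x0,y0=352,200;F=4
c=cv2.resize(im[y0:248,x0:400],None,fx=F,fy=F,interpolation=cv2.INTER_CUBIC)
m=(c.max(2)<75).astype(np.uint8)*255
n,l,st,_=cv2.connectedComponentsWithStats(m); k=1+np.argmax(st[1:,4]); 
q=cv2.findContours((l==k).astype(np.uint8),cv2.RETR_EXTERNAL,cv2.CHAIN_APPROX_NONE)[0][0]
for e in(3,5,7): print(((cv2.approxPolyDP(q,e,True)[:,0]+.5)/F-.5+[x0,y0]).tolist())
u,nn,y=frame()
for s in(.005,-.005):
  X=[C+a*.075*u+b*.035*y+s*nn for a,b in((1,1),(1,-1),(-1,-1),(-1,1))]
  print('pred TL TR BR BL scene',proj("scene",X).tolist()); print('top',proj("top",X).tolist())
B=Ro.from_euler('z',YAW,degrees=True); O=C*[1,1,0]
X=[O+B.apply([a,b,.008]) for a,b in((-.043,.0375),(-.043,-.0375),(.067,-.0375),(.067,.0375))]
print('base pred',proj("top",X).tolist(),proj("scene",X).tolist())
```

```text
cam [ 0.1395 -0.6624  1.1464] [0.2695 0.0702 1.6106]
[[361.875, 210.625], [370.125, 225.125], [390.625, 239.875], [391.875, 237.625], [382.375, 223.125], [378.875, 219.375], [376.875, 219.625], [371.375, 215.375], [369.875, 212.875], [364.125, 208.375]]
[[362.375, 209.375], [370.125, 225.125], [390.625, 239.875], [391.875, 237.625], [382.375, 223.125], [364.125, 208.375]]
[[362.375, 209.375], [370.125, 225.125], [390.625, 239.875], [391.875, 237.625], [382.375, 223.125], [364.125, 208.375]]
pred TL TR BR BL scene [[363.6363438506308, 208.78207697774116], [373.7589361631679, 224.69864379416566], [393.2043604207315, 238.67879528685773], [383.3118653121447, 223.62525779066584]]
top [[329.7781808655993, 169.65169347002794], [350.7478668539234, 171.57698764067044], [349.6863737820046, 156.05873357437343], [330.4573442131969, 154.28791638000396]]
pred TL TR BR BL scene [[361.24502132714883, 210.68902101669684], [371.2670887981841, 226.6425367076548], [390.8885082124615, 240.43786519178536], [381.08239775510725, 225.35473877554855]]
top [[329.49969462606003, 172.43200302799994], [350.4095053434915, 174.35061162837917], [349.37927472652325, 158.64278067067724], [330.20029362003436, 156.87755921509597]]
base pred [[327.3384241218175, 180.37048495344376], [347.808776455087, 182.2451473201208], [350.11141144643335, 153.27850945253988], [329.8913532505212, 151.41546060650273]] [[359.0733411228047, 235.90069088209822], [368.88954815406055, 252.50193152204355], [397.228197388015, 242.24028955343326], [386.70350572134106, 226.3054010462073]]
```

```bash
cat > go.py <<'E'
from h import *
def show(p,R):
    s=sense(); R0=Ro.from_quat(s['tool_rot'])
    print('turn deg',np.round(np.degrees((R0.inv()*R).as_rotvec()),2),'shift cm (after turn)',np.round(R.inv().apply(p-s['tcp_pos'])*100,2))
E
python3 -c "
from go import *
show(*grip(0,1,back=.08)); show(*grip(0,1))"
```

```text
turn deg [-0.11  0.51 -0.72] shift cm (after turn) [ 2.36 -1.21 11.18]
turn deg [-0.11  0.51 -0.72] shift cm (after turn) [ 2.36 -1.21 19.18]
```

```bash
python3 -m inch '[{"dx":0.8,"dy":-0.4,"dz":1.8,"wx":0,"wy":0.5,"wz":-0.7},{"dx":0.8,"dy":-0.4,"dz":2,"wx":0,"wy":0,"wz":0},{"dx":0.8,"dy":-0.4,"dz":2,"wx":0,"wy":0,"wz":0},{"dx":0,"dy":0,"dz":2,"wx":0,"wy":0,"wz":0},{"dx":0,"dy":0,"dz":2,"wx":0,"wy":0,"wz":0},{"dx":0,"dy":0,"dz":1.4,"wx":0,"wy":0,"wz":0},{"dx":0,"dy":0,"dz":0,"wx":0,"wy":0,"wz":0}]' 1 >/dev/null
python3 st.py
python3 - <<'E'
from go import *
show(*grip(0,1))
a=eyes.snapshot("top")[130:230,280:400,::-1]; b=eyes.snapshot("scene")[160:260,310:430,::-1]
cv2.imwrite("pics/c2.png",cv2.resize(np.hstack([a,b]),None,fx=3.3,fy=3.3,interpolation=cv2.INTER_CUBIC))
E
```

```text
t 3.83 q [-0.2702  0.4557  1.9984  1.0471  0.1369 -1.2056] tcp [ 0.565  -0.0138  0.2458] F [0.131  0.4732 1.3801] gap 0.998 gf 0.0
[[ 0.0692  0.8069  0.5866]
 [ 0.9976 -0.0567 -0.0398]
 [ 0.0011  0.5879 -0.8089]]
model err [-0.  0.  0.]
turn deg [-0.   -0.07 -0.01] shift cm (after turn) [-0.06 -0.11  7.83]
```

View pics/c2.png

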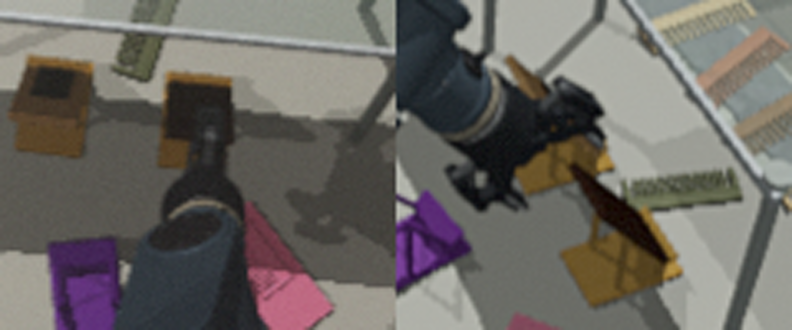

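The gripper points down the plaque's length. Its fingers straddle the plaque plane, with scene crop tips at (580,110) and (470,190) and the plaque corner at (575,165). I go in and close.

```bash
python3 -m inch '[{"dx":0,"dy":-0.1,"dz":1.5,"wx":0,"wy":0,"wz":0},{"dx":0,"dy":0,"dz":1.5,"wx":0,"wy":0,"wz":0},{"dx":0,"dy":0,"dz":1.5,"wx":0,"wy":0,"wz":0},{"dx":0,"dy":0,"dz":1.5,"wx":0,"wy":0,"wz":0},{"dx":0,"dy":0,"dz":1.3,"wx":0,"wy":0,"wz":0},{"dx":0,"dy":0,"dz":0.5,"wx":0,"wy":0,"wz":0},{"dx":0,"dy":0,"dz":0,"wx":0,"wy":0,"wz":0}]' 1 >/dev/null
python3 st.py
python3 - <<'E'
from go import *
show(*grip(0,1))
for n in("top","scene"): cv2.imwrite(f"pics/{n}3.png",eyes.snapshot(n)[:,:,::-1])
E
python3 -m inch '[{"dx":0,"dy":0,"dz":0,"wx":0,"wy":0,"wz":0},{"dx":0,"dy":0,"dz":0,"wx":0,"wy":0,"wz":0},{"dx":0,"dy":0,"dz":0,"wx":0,"wy":0,"wz":0},{"dx":0,"dy":0,"dz":0,"wx":0,"wy":0,"wz":0}]' 0.25 20 | tail -3
python3 -m inch '[{"dx":0,"dy":0,"dz":0,"wx":0,"wy":0,"wz":0},{"dx":0,"dy":0,"dz":0,"wx":0,"wy":0,"wz":0},{"dx":0,"dy":0,"dz":0,"wx":0,"wy":0,"wz":0},{"dx":0,"dy":0,"dz":0,"wx":0,"wy":0,"wz":0}]' 0 25 ; python3 st.py
```

```text
t 4.8 q [-0.2512  0.6186  1.9335  1.8645  0.1112 -2.0132] tcp [ 0.6086 -0.017   0.1831] F [ 0.1529 -1.0747  0.3169] gap 1.0 gf 0.0
[[ 0.07    0.8062  0.5875]
 [ 0.9975 -0.0566 -0.0411]
 [ 0.0001  0.5889 -0.8082]]
model err [0. 0. 0.]
turn deg [ 0.07  0.   -0.01] shift cm (after turn) [-0.04  0.04  0.2 ]
force: [0.3, -0.6, -0.5]
finger_gap: 0.252
gripper_force: 0.0
t: 5.9
tcp_pos: [0.6091, -0.0171, 0.1834]
tool_rot: [0.695, 0.648, 0.212, 0.227]
force: [3.7, 1.2, 4.8]
finger_gap: 0.115
gripper_force: 26.0
t 5.9 q [-0.2512  0.6185  1.9327  1.8673  0.1116 -2.0156] tcp [ 0.6091 -0.0171  0.1834] F [3.6691 1.2144 4.7657] gap 0.115 gf 26.04873687028885
[[ 0.0701  0.8054  0.5885]
 [ 0.9975 -0.0568 -0.0411]
 [ 0.0004  0.59   -0.8074]]
model err [-0.  0.  0.]
```

Gripped: the opening is about 9.8 mm and the plaque presses on the rails with only about 6 N. Now I lift it off the slope.

```bash
python3 -m inch '[{"dx":0,"dy":0.3,"dz":-0.3,"wx":0,"wy":0,"wz":0},{"dx":0,"dy":0.6,"dz":-0.6,"wx":0,"wy":0,"wz":0},{"dx":0,"dy":0.6,"dz":-0.7,"wx":0,"wy":0,"wz":0},{"dx":0,"dy":0.6,"dz":-0.7,"wx":0,"wy":0,"wz":0},{"dx":0,"dy":0.6,"dz":-0.7,"wx":0,"wy":0,"wz":0},{"dx":0,"dy":0.6,"dz":-0.7,"wx":0,"wy":0,"wz":0},{"dx":0,"dy":0.6,"dz":-0.7,"wx":0,"wy":0,"wz":0},{"dx":0,"dy":0.6,"dz":-0.6,"wx":0,"wy":0,"wz":0},{"dx":0,"dy":0,"dz":0,"wx":0,"wy":0,"wz":0}]' 0 35 | tail -3; python3 st.py
python3 - <<'E'
from h import *
a=eyes.snapshot("top")[130:230,280:400,::-1]; b=eyes.snapshot("scene")[160:260,310:430,::-1]
cv2.imwrite("pics/c3.png",cv2.resize(np.hstack([a,b]),None,fx=3.3,fy=3.3,interpolation=cv2.INTER_CUBIC))
E
```

```text
force: [1.0, -0.6, -1.6]
finger_gap: 0.114
gripper_force: 35.2
t 7.03 q [-0.2485  0.4966  1.8775  0.612   0.1815 -0.7498] tcp [ 0.6138 -0.0173  0.2484] F [ 1.0146 -0.5539 -1.562 ] gap 0.114 gf 35.15742480754852
[[ 0.0698  0.8085  0.5843]
 [ 0.9976 -0.0563 -0.0413]
 [-0.0005  0.5858 -0.8105]]
model err [-0.  0.  0.]
```

View pics/c3.png

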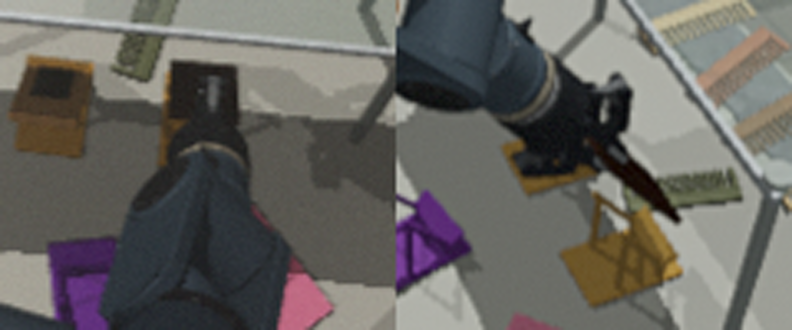

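The plaque is held well clear of the easel, with its lower end at crop (675,215). Now the half turn about the tool axis.

```bash
python3 -m inch '[{"dx":0,"dy":0,"dz":0,"wx":0,"wy":0,"wz":5},{"dx":0,"dy":0,"dz":0,"wx":0,"wy":0,"wz":10},{"dx":0,"dy":0,"dz":0,"wx":0,"wy":0,"wz":10},{"dx":0,"dy":0,"dz":0,"wx":0,"wy":0,"wz":10},{"dx":0,"dy":0,"dz":0,"wx":0,"wy":0,"wz":10},{"dx":0,"dy":0,"dz":0,"wx":0,"wy":0,"wz":10},{"dx":0,"dy":0,"dz":0,"wx":0,"wy":0,"wz":10},{"dx":0,"dy":0,"dz":0,"wx":0,"wy":0,"wz":10},{"dx":0,"dy":0,"dz":0,"wx":0,"wy":0,"wz":10},{"dx":0,"dy":0,"dz":0,"wx":0,"wy":0,"wz":5}]' 0 35 | tail -3; python3 st.py
python3 -m inch '[{"dx":0,"dy":0,"dz":0,"wx":0,"wy":0,"wz":5},{"dx":0,"dy":0,"dz":0,"wx":0,"wy":0,"wz":10},{"dx":0,"dy":0,"dz":0,"wx":0,"wy":0,"wz":10},{"dx":0,"dy":0,"dz":0,"wx":0,"wy":0,"wz":10},{"dx":0,"dy":0,"dz":0,"wx":0,"wy":0,"wz":10},{"dx":0,"dy":0,"dz":0,"wx":0,"wy":0,"wz":10},{"dx":0,"dy":0,"dz":0,"wx":0,"wy":0,"wz":10},{"dx":0,"dy":0,"dz":0,"wx":0,"wy":0,"wz":10},{"dx":0,"dy":0,"dz":0,"wx":0,"wy":0,"wz":10},{"dx":0,"dy":0,"dz":0,"wx":0,"wy":0,"wz":5}]' 0 35 | tail -3; python3 st.py
python3 - <<'E'
from go import *
p,R=grip(0,-1); u,n,y=frame()
show(p+.05*u+.045*n,R); show(np.array([.6091,-.0171,.1834]),R)
T=eyes.snapshot("top")[:,:,::-1];S=eyes.snapshot("scene")[:,:,::-1]
cv2.imwrite("pics/top4.png",T);cv2.imwrite("pics/scene4.png",S)
cv2.imwrite("pics/c4.png",cv2.resize(np.hstack([T[130:230,280:400],S[160:260,310:430]]),None,fx=3.3,fy=3.3,interpolation=cv2.INTER_CUBIC))
E
```

```text
force: [0.2, -0.2, -2.0]
finger_gap: 0.119
gripper_force: 35.1
t 8.38 q [-0.2486  0.4974  1.8767  0.6129  0.1819  0.8243] tcp [ 0.6142 -0.0174  0.2482] F [ 0.2    -0.1515 -2.0036] gap 0.119 gf 35.120229721069336
[[ 0.8083 -0.073   0.5842]
 [-0.0605 -0.9973 -0.041 ]
 [ 0.5857 -0.0022 -0.8106]]
model err [0. 0. 0.]
force: [-0.3, -0.6, -1.3]
finger_gap: 0.108
gripper_force: 35.1
t 9.62 q [-0.2486  0.4975  1.8767  0.6129  0.1819  2.3951] tcp [ 0.6142 -0.0174  0.2482] F [-0.3105 -0.6491 -1.2538] gap 0.108 gf 35.076695680618286
[[-0.0731 -0.8083  0.5842]
 [-0.9973  0.0606 -0.041 ]
 [-0.0023 -0.5857 -0.8106]]
model err [ 0. -0.  0.]
turn deg [ 0.16 -0.01 -0.23] shift cm (after turn) [ 0.05 -0.27  0.13]
turn deg [ 0.16 -0.01 -0.23] shift cm (after turn) [0.01 4.22 4.94]
```

View pics/c4.png

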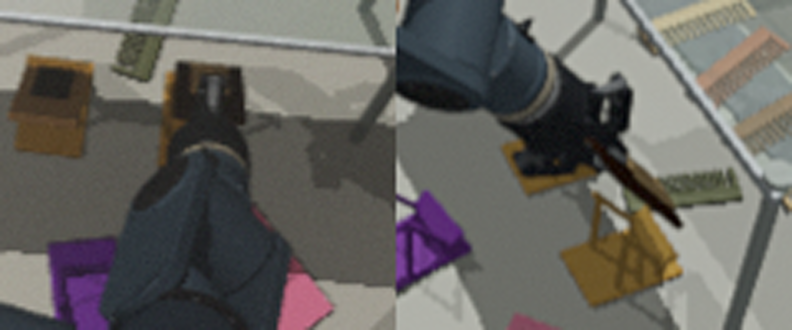

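The comb now faces out, brown in the crop at (215,85). The plaque sits about 6 crop pixels further right than before the turn, so the grip was slightly off centre. I measure that shift.

Run:
```python
from h import *
np.set_printoptions(precision=2,suppress=True)
def edges(f,x0=0,x1=396):
    c=cv2.imread(f); g=cv2.GaussianBlur(c[:,160:255].astype(float).mean(2),(0,0),2)
    out=[]
    for r in range(74,108,4):
        gx=np.gradient(g[r]); 
        l=160+np.argmin(gx[:40]); rr=160+50+np.argmax(gx[50:95]); out.append((r,l,rr,(l+rr)/2))
    return np.array(out)
for f in("pics/c3.png","pics/c4.png"):
    e=edges(f); print(e); 
    for k in(1,2): print(np.polyfit(e[:,0],e[:,k],1))
    c=cv2.imread(f); g=cv2.GaussianBlur(c.astype(float).mean(2),(0,0),2)
    top=[(x,45+np.argmin(np.gradient(g[45:80,x]))) for x in range(185,240,6)]; print(np.polyfit(*np.array(top,float).T,1))
```

```text
[[ 74.  169.  237.  203. ]
 [ 78.  169.  237.  203. ]
 [ 82.  168.  237.  202.5]
 [ 86.  166.  238.  202. ]
 [ 90.  166.  238.  202. ]
 [ 94.  166.  238.  202. ]
 [ 98.  166.  238.  202. ]
 [102.  164.  238.  201. ]
 [106.  165.  238.  201.5]]
[ -0.15 179.68]
[  0.04 234.29]
[ 0.09 44.3 ]
[[ 74.  174.  241.  207.5]
 [ 78.  174.  242.  208. ]
 [ 82.  166.  243.  204.5]
 [ 86.  165.  244.  204.5]
 [ 90.  165.  244.  204.5]
 [ 94.  166.  245.  205.5]
 [ 98.  165.  245.  205. ]
 [102.  164.  244.  204. ]
 [106.  165.  244.  204.5]]
[ -0.28 192.24]
[  0.1  234.93]
[ 0.11 41.33]
```

```bash
python3 -m inch '[{"dx":-0.3,"dy":0.4,"dz":0.5,"wx":0,"wy":0,"wz":-0.2},{"dx":-0.2,"dy":0.5,"dz":0.6,"wx":0,"wy":0,"wz":0},{"dx":0,"dy":0.5,"dz":0.6,"wx":0,"wy":0,"wz":0},{"dx":0,"dy":0.5,"dz":0.6,"wx":0,"wy":0,"wz":0},{"dx":0,"dy":0.5,"dz":0.6,"wx":0,"wy":0,"wz":0},{"dx":0,"dy":0.5,"dz":0.6,"wx":0,"wy":0,"wz":0},{"dx":0,"dy":0.5,"dz":0.5,"wx":0,"wy":0,"wz":0},{"dx":0,"dy":0.4,"dz":0.4,"wx":0,"wy":0,"wz":0},{"dx":0,"dy":0.2,"dz":0.2,"wx":0,"wy":0,"wz":0},{"dx":0,"dy":0,"dz":0,"wx":0,"wy":0,"wz":0}]' 0 35 | tail -3; python3 st.py
python3 - <<'E'
from go import *
show(np.array([.6091,-.0171,.1834]),grip(0,-1)[1])
T=eyes.snapshot("top")[:,:,::-1];S=eyes.snapshot("scene")[:,:,::-1]
cv2.imwrite("pics/top5.png",T);cv2.imwrite("pics/scene5.png",S)
cv2.imwrite("pics/c5.png",np.hstack([cv2.resize(T[145:190,318:366],(480,450),interpolation=cv2.INTER_CUBIC),cv2.resize(S[195:255,350:392],(315,450),interpolation=cv2.INTER_CUBIC)]))
E
```

```text
force: [0.3, -0.4, -1.6]
finger_gap: 0.112
gripper_force: 35.0
t 10.97 q [-0.2404  0.6091  1.9271  1.7132  0.0993  1.2853] tcp [ 0.6095 -0.0125  0.1879] F [ 0.2715 -0.3872 -1.6288] gap 0.112 gf 35.01605451107025
[[-0.0676 -0.8085  0.5846]
 [-0.9977  0.0528 -0.0423]
 [ 0.0033 -0.5861 -0.8102]]
model err [ 0. -0.  0.]
turn deg [ 0.13 -0.08  0.21] shift cm (after turn) [0.46 0.27 0.35]
```

View pics/c5.png

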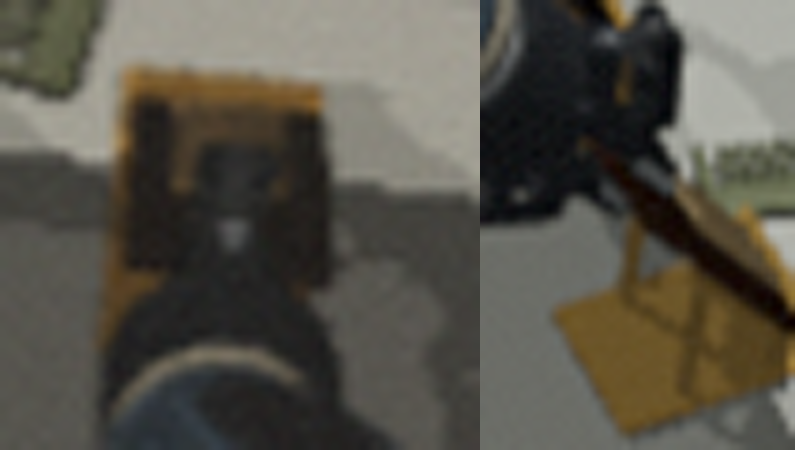

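```bash
cat > edg.py <<'E'
import cv2,numpy as np,sys
np.set_printoptions(precision=2,suppress=True)
def an(f,off=0):
    im=cv2.imread(f)[145:190,318:366]; c=cv2.resize(im,(480,450),interpolation=cv2.INTER_CUBIC).astype(float)
    r=cv2.GaussianBlur(c[...,2],(0,0),4)  # red separates brass from dark wood
    o=[]
    for y in range(110,175,10):
        g=np.gradient(r[y]); l=110+np.argmin(g[110:150]); R=300+np.argmax(g[300:345]); o.append((l,R))
    o=np.array(o,float); m=np.median(o,0); 
    return o, m/10+318, (m.sum()/20+318)
if __name__=="__main__":
    for f in sys.argv[1:]:
        o,m,c=an(f); print(f,m,c); print(o.T)
E
python3 edg.py pics/top0.png pics/top1.png pics/top5.png
```

```text
pics/top0.png [330.5 350.1] 340.3
[[125. 125. 126. 126. 125. 123. 125.]
 [318. 321. 321. 321. 321. 323. 329.]]
pics/top1.png [330.5 350.1] 340.3
[[124. 125. 126. 126. 125. 122. 124.]
 [319. 321. 321. 321. 321. 322. 329.]]
pics/top5.png [330.7 350.5] 340.6
[[129. 127. 128. 129. 125. 121. 124.]
 [320. 322. 324. 325. 326. 330. 331.]]
```

```bash
python3 -m inch '[{"dx":-0.1,"dy":0.1,"dz":0.1,"wx":0,"wy":0,"wz":0.2},{"dx":0,"dy":0.1,"dz":0.1,"wx":0,"wy":0,"wz":0},{"dx":0,"dy":0.05,"dz":0.1,"wx":0,"wy":0,"wz":0},{"dx":0,"dy":0,"dz":0,"wx":0,"wy":0,"wz":0}]' 0 35 | grep -E "tcp|force"
python3 -m inch '[{"dx":0,"dy":0,"dz":0.05,"wx":0,"wy":0,"wz":0},{"dx":0,"dy":0,"dz":0.05,"wx":0,"wy":0,"wz":0},{"dx":0,"dy":0,"dz":0,"wx":0,"wy":0,"wz":0}]' 0 35 | grep -E "tcp|force"; python3 st.py
python3 - <<'E'
from go import *
show(np.array([.6091,-.0171,.1834]),grip(0,-1)[1])
E
```

```text
tcp_pos: [0.6101, -0.0114, 0.185]
force: [-0.5, 0.6, -1.6]
gripper_force: 35.0
tcp_pos: [0.6106, -0.0113, 0.1842]
force: [-0.6, -0.0, -0.1]
gripper_force: 35.4
t 11.95 q [-0.2381  0.6175  1.9277  1.8247  0.1015  1.1795] tcp [ 0.6106 -0.0113  0.1842] F [-0.6127 -0.0181 -0.1302] gap 0.113 gf 35.3676563501358
[[-0.0703 -0.8068  0.5867]
 [-0.9975  0.0568 -0.0414]
 [ 0.0001 -0.5881 -0.8088]]
model err [ 0. -0.  0.]
turn deg [-0.01 -0.02 -0.02] shift cm (after turn) [0.59 0.13 0.  ]
```

```bash
python3 -m inch '[{"dx":0,"dy":0.07,"dz":0,"wx":0,"wy":0,"wz":0},{"dx":0,"dy":0.05,"dz":0,"wx":0,"wy":0,"wz":0},{"dx":0,"dy":0.03,"dz":0.05,"wx":0,"wy":0,"wz":0},{"dx":0,"dy":0,"dz":0,"wx":0,"wy":0,"wz":0}]' 0 35 | grep -E "tcp|force"
python3 -c "
from go import *
s=sense();R=Ro.from_quat(s['tool_rot']);print('tool F',R.inv().apply(s['force']),'M',R.inv().apply(s['ft_torque']))
show(np.array([.6091,-.0171,.1834]),grip(0,-1)[1])"
```

```text
tcp_pos: [0.6101, -0.0112, 0.1838]
force: [-1.0, 0.8, 5.0]
gripper_force: 36.2
tool F [-0.7319458  -2.090813   -4.61285224] M [0.28713428 0.04539394 0.01651578]
turn deg [-0.13 -0.   -0.02] shift cm (after turn) [ 0.6   0.07 -0.  ]
```

```bash
python3 -m inch '[{"dx":0,"dy":0.05,"dz":0,"wx":0,"wy":0,"wz":0},{"dx":0,"dy":0,"dz":0,"wx":0,"wy":0,"wz":0}]' 0 30 | grep -E "tcp|force"
python3 -m inch '[{"dx":0,"dy":0,"dz":0,"wx":0,"wy":0,"wz":0},{"dx":0,"dy":0,"dz":0,"wx":0,"wy":0,"wz":0},{"dx":0,"dy":0,"dz":0,"wx":0,"wy":0,"wz":0},{"dx":0,"dy":0,"dz":0,"wx":0,"wy":0,"wz":0}]' 0.8 20 | grep -E "tcp|force|gap"
python3 -m inch '[{"dx":0,"dy":0,"dz":-1,"wx":0,"wy":0,"wz":0},{"dx":0,"dy":0,"dz":-1.5,"wx":0,"wy":0,"wz":0},{"dx":0,"dy":0,"dz":-1.5,"wx":0,"wy":0,"wz":0},{"dx":0,"dy":0,"dz":-1.5,"wx":0,"wy":0,"wz":0},{"dx":0,"dy":0,"dz":-1.5,"wx":0,"wy":0,"wz":0},{"dx":0,"dy":0,"dz":-1.5,"wx":0,"wy":0,"wz":0},{"dx":0,"dy":0,"dz":-1.5,"wx":0,"wy":0,"wz":0},{"dx":0,"dy":0,"dz":-2,"wx":0,"wy":0,"wz":0},{"dx":0,"dy":0,"dz":-2,"wx":0,"wy":0,"wz":0},{"dx":0,"dy":0,"dz":-1,"wx":0,"wy":0,"wz":0}]' 0.8 20 | grep -E "tcp|force|t:"
python3 - <<'E'
from h import *
T=eyes.snapshot("top")[:,:,::-1];S=eyes.snapshot("scene")[:,:,::-1]
cv2.imwrite("pics/top6.png",T);cv2.imwrite("pics/scene6.png",S)
cv2.imwrite("pics/c6.png",np.hstack([cv2.resize(T[145:190,318:366],(480,450),interpolation=cv2.INTER_CUBIC),cv2.resize(S[195:255,355:397],(315,450),interpolation=cv2.INTER_CUBIC)]))
E
python3 edg.py pics/top6.png
```

```text
tcp_pos: [0.61, -0.0112, 0.1838]
force: [-0.6, 0.2, 5.5]
gripper_force: 36.3
tcp_pos: [0.609, -0.0112, 0.1821]
force: [0.1, 0.4, -0.9]
finger_gap: 0.8
gripper_force: 0.0
t: 14.45
tcp_pos: [0.5205, -0.0049, 0.3045]
tool_rot: [-0.648, 0.696, -0.226, 0.211]
force: [0.3, 0.6, -0.2]
gripper_force: 0.0
pics/top6.png [330.4 350.1] 340.25
[[125. 124. 126. 126. 124. 123. 124.]
 [319. 321. 321. 321. 321. 323. 329.]]
```

View pics/c6.png

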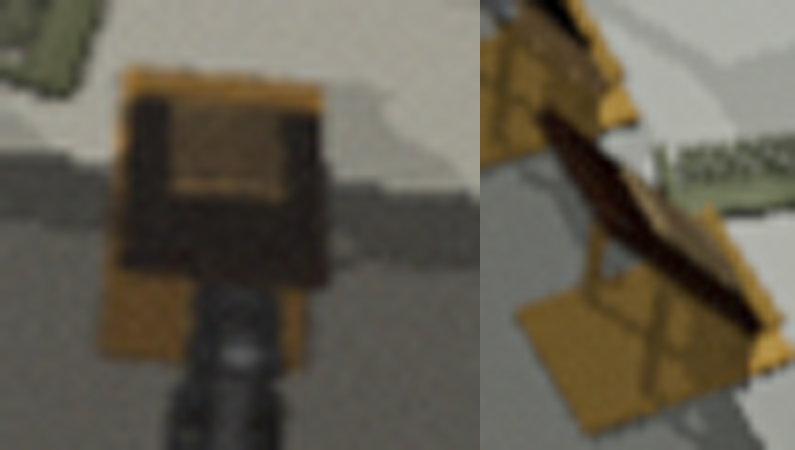

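The comb faces out, upright and centred, with side edges within 0.1 px of their starting places. I compare the seating outline and the bystanders with the first pictures.

Run:
```python
from h import *
np.set_printoptions(precision=2,suppress=True)
for f,x0,x1,y0,y1,th in(("scene",352,400,200,248,75),("top",322,358,148,180,62)):
  for k in(0,6):
    c=cv2.resize(cv2.imread(f"pics/{f}{k}.png")[y0:y1,x0:x1],None,fx=4,fy=4,interpolation=cv2.INTER_CUBIC)
    m=(c.max(2)<th).astype(np.uint8); n,l,st,_=cv2.connectedComponentsWithStats(m); j=1+np.argmax(st[1:,4])
    q=cv2.findContours((l==j).astype(np.uint8),cv2.RETR_EXTERNAL,cv2.CHAIN_APPROX_NONE)[0][0]
    print(f,k,(cv2.approxPolyDP(q,4,True)[:,0]/4+[x0,y0]).tolist())
d=np.abs(cv2.imread("pics/scene0.png").astype(int)-cv2.imread("pics/scene6.png")).max(2)
print('green region diff',d[205:222,382:412].mean(),'jar',d[305:340,360:390].mean())
a=cv2.imread("pics/top0.png");b=cv2.imread("pics/top6.png");D=np.abs(a.astype(int)-b).max(2)
for nm,(x0,x1,y0,y1) in dict(green=(312,336,118,155),light=(282,310,147,178),bowl=(195,232,174,210),rose=(220,270,252,288),jar=(402,428,204,228)).items(): print(nm,D[y0:y1,x0:x1].mean().round(1),D[y0:y1,x0:x1].max())
```

```text
scene 0 [[362.75, 209.75], [363.75, 214.25], [370.5, 225.5], [391.0, 240.25], [392.25, 238.0], [382.75, 223.5], [364.5, 208.75]]
scene 6 [[362.5, 209.75], [363.75, 214.75], [370.75, 226.25], [390.0, 241.0], [392.5, 238.25], [389.5, 233.5], [377.75, 225.0], [370.25, 213.0], [364.75, 208.5]]
top 0 [[331.5, 155.25], [329.5, 165.75], [330.25, 171.75], [348.25, 174.0], [350.75, 173.0], [351.5, 165.5], [349.25, 156.5]]
top 6 [[331.75, 155.0], [330.5, 164.0], [328.5, 166.25], [329.75, 171.25], [337.5, 173.25], [336.5, 179.75], [346.0, 179.75], [345.75, 174.5], [350.25, 173.75], [351.75, 171.25], [349.5, 156.75], [345.5, 156.5], [345.75, 165.0], [336.0, 164.5], [334.75, 163.5], [335.0, 155.75]]
green region diff 6.211764705882353 jar 13.542857142857143
green 2.7 8
light 3.0 10
bowl 2.7 9
rose 26.7 120
jar 13.6 29
```

```bash
python3 -c "
from station import workorder,sense
print(sense()['force'],sense()['t']); print(workorder.sign_off())"
```

```text
[-0.72438626 -0.15174348 -0.12660357] 14.55
the job is handed in; nothing more can be done
None
```

The dark plaque was turned under the shelf and is back on its easel, same end up, comb facing the customers, with its outline within about 1 px of where it started; I handed the job in at 14.6 s, but the hand-in call gave no verdict. The light plaque, green comb and bowl look unmoved, but I couldn't check the rose comb, black comb or jar cleanly because of the arm or its shadow; the robot never went near them.

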